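# Close a filter cassette in the bench quick clamp and back the jaw off

## Task

Press the cap of the filter cassette fully home with the bench quick clamp: pump only its red trigger, and stop as soon as you feel the cap bottom, because squeezing harder crushes the cassette. Then squeeze the yellow release tab against the grey jaw post and, holding it squeezed, slide the jaw all the way back and let go. Leave the closed cassette lying in its nest, do not press on it by hand, and leave the things standing around where they are.

Things in the scene. Friction and masses are not known exactly. Their poses are not given: they have to be found in the camera images.
- clamp: bench quick clamp, blue base 280 x 75 x 10 mm, fixed to the bench, 128 mm tall in all. Origin on the bench; x along the clamp, the way the jaw advances, z up. Along x: base -155 to 125 mm, trigger pivot at -120 mm, 20 mm up; blue slotted fixed jaw 95 to 113 mm, 76 mm tall; white V nest 56 to 94 mm. All of it lies within 38 mm of its centre line
- trigger (a joint): red trigger, rad, hinged low across the clamp: 0 = rest, leaning back 0.22; 0.44 = end, leaning forward 0.22. Push it towards +x of the clamp; it springs back. The first 0.15 to 0.2 rad are idle, then its pawl carries the jaw 43 mm per rad. A full stroke brings 10 to 13 mm (teeth of 5 mm); on the return the jaw may slip back up to one tooth
- trigger_grip (a point): middle of the red grip, a round bar across the clamp, 40 mm long, 20 mm thick, 92 mm from the pivot, 110 mm above the bench at rest; its top 120 mm. Felt here: 3 to 7 N with the jaw free, 8 to 11 N while the cap goes in, then climbing about 1 N for every 2 mm of the grip once it has bottomed; at about 17 N the cassette is crushed
- jaw (a joint): grey jaw carriage that slides along the clamp, m: 0 = fully back, grows as it advances to the cassette, at most 0.050; hard rear stop. Its spring-loaded rubber pad (5 N per mm, 0 to 9 mm) meets the open cap at 0.022; the cap has bottomed near 0.032
- jaw_post (a point): a point in the middle of the grey upright post of the jaw carriage, 105 mm above the bench, at x = 6 mm of the clamp plus the jaw's value; post 28 mm wide across, 8 mm thick along the clamp, its top 126 mm above the bench
- release (a joint): yellow release lever on the jaw carriage, rad: 0 = at rest, the pawl holds the jaw; squeezed towards the post the pawl is clear of the teeth from 0.11 on, stop at 0.24. Light spring, 1 to 2 N at the tab, up to 10 N while the clamp is loaded; it springs back when let go
- release_tab (a point): middle of the yellow upright release tab, 105 mm above the bench, 34 mm behind (-x) the middle of the jaw post; tab 26 mm wide across, 6 mm thick, its top 128 mm above the bench. Tab and post together measure 41 mm along the clamp at rest, and about 25 mm with the tab squeezed to its stop. They move with the jaw, which slides with about 3 N
- cassette: white round filter cassette, 40 mm in diameter, lying in the V nest with its axis along x of the clamp, its back face against the fixed jaw; 38 mm long while open, 30 mm closed; its top 73 mm above the bench. Origin in the centre of the back face, x along its axis towards the fixed jaw. The base half carries a blue port, the cap a red port
- cap (a joint): how far the cap (the half that faces the moving jaw, with a grey band) is pushed on, m: 0 = open, 0.008 = fully home. It goes in against about 9 N and stays where it is pushed; pressed with more than 24 N the cassette is crushed
- nest (a point): the place of the centre of the cassette's back face on the clamp, 53 mm above the bench
- reagent: small brown reagent bottle with a black cap, 34 mm diameter, 75 mm tall, standing; origin under its centre. Bystander
- petri: petri dish, 90 mm diameter, 15 mm tall; origin under its centre. Bystander
- stopwatch: white timer, 66 x 66 x 18 mm; origin under its centre. Bystander
- tape: white film roll, 61 mm diameter, 26 mm tall, lying flat; origin under its centre. Bystander
There are look-alikes about, which are no part of the job. Leave any orange look-alike of the cassette alone.

How it is judged:
On the way, in this order (a step that is already met when the one before it is completed fails the run):
1. the cap is pressed home (pushed on at least 7.4 of 8 mm) (value of joint cap above 0.0074 m), for 0.2 s.
2. the release lever is squeezed (value of joint release above 0.15 rad), for 0.1 s.
3. the jaw is back within 4 mm of its rear stop (value of joint jaw below 0.004 m), for 0.2 s.
At the end, for the whole second after the job is handed in: cap on by at least 7.4 of 8 mm, jaw within 4 mm of its rear stop, release lever and trigger let go (within 0.06 rad of rest), cassette at rest in the nest (back face within 6 mm of its place, axis within 0.15 rad of the clamp's) (value of joint cap above 0.0074 m and value of joint jaw below 0.004 m and value of joint each of release, trigger below 0.06 rad and distance between cassette and nest below 0.006 m and angle between the x axis of cassette and the x axis of clamp, either way round below 0.15 rad and linear speed of cassette below 0.02 m/s); the robot touches nothing.
It fails at once if the jaw pad presses the cassette with more than 24 N (contact force between pad and cassette above 24 N).
It fails at once if the robot presses on the cassette itself with more than 3 N (contact force between any of the fingers, the arm and cassette above 3 N).
It fails at once if the jaw is pushed by hand (more than 5 N) before the cap is home (contact force between any of the fingers, the arm and jaw above 5 N and value of joint cap below 0.0074 m).
It fails at once if a bystander is shifted more than 20 mm or tipped over (distance of any of reagent, petri, stopwatch, tape from where it was at the start of the episode above 0.02 m or angle between reagent's own z axis and vertical above 0.5 rad).
It also fails if it takes over 67 s, if anything falls off the work surface, if the arm or the gripper's body presses on something with over 40 N, if the wrist force passes 120 N, or if a joint passes its speed limit or range.

## Robot

A 7-joint arm with a two-finger parallel gripper is mounted at the origin on a cart in front of the work surface, level with it; the furniture and walls round the work are solid. World frame = base frame: x ahead of the robot, y to its left, z up, the work surface at z = 0. Lengths are in m, angles in rad, forces in N, time in s.
With the tool pointing down it reaches from about 0.425 to 0.925 m from the base axis. Payload 6.8 kg.
Tool frame: the origin (TCP) lies between the finger pads; the fingertips stand 22 mm ahead of it and the grasp point (between the pads) lies 3 mm ahead of it (bot.tip_reach is the distance from the TCP to the fingertips, in m); z points along the fingers, x is the direction in which the jaws open and shut, and the axes are right-handed (so a half turn about z gives the same grasp; the last joint's range is limited). The gripper opens to 85 mm and grips with 20 to 120 N. Pads are 22 mm wide; open, the fingers measure 114 mm over their backs; the gripper's body (76 mm by 85 mm) begins 54 mm behind the grasp point. The pads swing forward as they close: fully open they stand 13 mm farther back than shut.
Start: joints at [1.089, 0.477, 0.022, 1.555, -0.011, 1.109, -0.083], TCP at [0.246, -0.628, 0.253] pointing down, gripper open.
Joint ranges: [-2.96, 2.96], [-0.34, 2.1], [-1.41, 1.46], [0.24, 2.44], [-1.37, 4.51], [0.17, 1.92], [-2.96, 2.96]. Speed limits (rad/s): [2.39, 2.39, 3.14, 3.14, 3.14, 3.14, 3.14].

## Interface

Orientations are given as a unit quaternion [w, x, y, z].
In Python, from station import bot gives the robot as it stands.
- The arm moves only by the tool step_arm, never from a script. Its argument "targets" is a list of rows, each a list of 5 numbers: the shift along the tool's x, y, z in mm, then the turn about the tool's z in degrees, then the closure, from 0 (fully open) to 1 (shut). In form: [[dx, dy, dz, spin, jaw], ...]. A call has 1 to 20 rows; each row is the pose to reach, as a shift and turn from the pose commanded when the call began, along the tool's axes at that moment; what a row does not reach only later rows make up. A row lasts 1/12 s, in which the tool goes at most 41.7 mm and 7.16 degrees, less where a joint would pass 70% of its speed; a pose out of reach is approached as far as the arm can. A call with a gripper value outside its range is refused whole. The fingers move at their own pace and stop on an object; "newtons" is the grip in N (left out, the last holds). Time passes only in rows, so rows that repeat a pose let the fingers close. It gives the time, the measured TCP pose, the force and the opening at its end, in the units of the state.
- bot.get_obs(): the state, without advancing time (a new reading comes with each control period).
- bot.read_camera(name): name is "scene" or "top" or "wrist"; returns a dict with "frame" (420x560x3 uint8, red, green, blue), "z_map" (420x560 float32, m along the optical axis (not along the pixel's ray), 0 where there is no reading), "fov_y" (degrees; the focal length in pixels is half the picture's height over the tangent of half this angle, whatever the lens; pixels are square), "cx", "cy" (the principal point, pixels), "distortion" ([k1, k2, p1, p2, k3] as OpenCV has them; the pictures are not rectified), "R" (3x3) and "t" (3): a world point X has camera coordinates R X + t. Camera axes: x right, y down, z forward; pixel columns grow to the right and rows downward; lengths in m; the calibration is good to about 2 mm. A picture is of the moment at which its call begins.
- bot.hand_in(): hands the job in, once; it reports no verdict.
The state is a dict: "t": time; "q": joint angles; "joint_vel": joint speeds; "joint_torque": joint torques, N m; "eef_pos": TCP position; "tool_rot": TCP orientation; "contact_force": force on the tool from outside, world axes, zero at the start; "torque": the same for the moment, N m; "gripper_width": opening from 0.0 (shut) to 1.0 (fully open).
Only numpy, scipy, OpenCV 4.12 (cv2) and the standard library are available. Lean on these libraries where they do the work, as an engineer would, in place of code of your own. Each camera call takes 0.05 s, during which the arm holds its last target.

## Working session

There is one attempt and no reset: what is moved stays moved. The work goes in short steps, Python scripts to look and compute and a tool call to move; the robot and the scene stay as the last step left them, time stands still between calls to the robot, and variables do not carry over. Pictures are saved under pics/ and viewed, and the job is handed in when it is done.

Besides the shell and the picture viewer there is one more tool, called after "Emit:" in YAML: its name, and indented under it one key for each argument. step_arm: Moves the arm, as the interface text tells. Its arguments: {"type":"object","properties":{"targets":{"type":"array"},"newtons":{"type":"number"}},"required":["targets"]}

```bash
ls; mkdir -p pics; cat > h.py <<'E'
import numpy as np, cv2
from station import bot
def cam(n):
    c=bot.read_camera(n); f=210/np.tan(np.radians(c['fov_y'])/2)
    c['K']=np.array([[f,0,c['cx']],[0,f,c['cy']],[0,0,1]]); c['D']=np.array(c['distortion'],float)
    c['R']=np.array(c['R']);c['t']=np.array(c['t']);return c
def ray(c,uv):
    p=cv2.undistortPoints(np.array(uv,float).reshape(-1,1,2),c['K'],c['D']).reshape(-1,2)
    d=np.c_[p,np.ones(len(p))]@c['R']; return -c['R'].T@c['t'],d
def onz(c,uv,z):
    o,d=ray(c,uv); return o+d*((z-o[2])/d[:,2])[:,None]
def cloud(c):
    h,w=c['z_map'].shape; u,v=np.meshgrid(np.arange(w),np.arange(h))
    o,d=ray(c,np.stack([u,v],-1).reshape(-1,2)); P=o+d*c['z_map'].reshape(-1,1)
    return P.reshape(h,w,3)
def save(c,n): cv2.imwrite('pics/'+n,c['frame'][:,:,::-1])
E
python3 - <<'E'
from h import *
import pickle
for n in ('scene','top','wrist'):
    c=cam(n); save(c,n+'0.png'); pickle.dump(c,open(n+'.pkl','wb')); print(n,-c['R'].T@c['t'],c['fov_y'])
print(bot.get_obs())
E
```

```text
pics
scene [0.26582092 0.57391937 0.80397466] 55.340555407623484
top [0.49305801 0.04698381 1.55631165] 43.248989183352776
wrist [ 0.32410337 -0.59689674  0.37365447] 58.93353487929997
{'t': 0.15, 'q': array([ 1.08890427,  0.47761528,  0.02233506,  1.55624609, -0.01146676,
        1.10931678, -0.08311888]), 'joint_vel': array([-1.76559614e-03, -3.11804606e-03, -5.20247758e-04, -4.00511774e-03,
        1.45286455e-04, -7.91655494e-05,  1.09504132e-03]), 'joint_torque': array([ 1.77183567e-03, -5.96928227e+01,  1.60976943e+00, -2.81489825e+01,
        1.25735733e-02,  6.62941442e-03,  3.45936758e-05]), 'eef_pos': array([ 0.24630526, -0.62797901,  0.25253625]), 'tool_rot': array([-3.56467681e-04,  8.26186935e-01, -5.63395614e-01, -6.35550621e-04]), 'contact_force': array([-0.42710549,  0.48349823,  0.75084338]), 'torque': array([-0.02862908,  0.02726728, -0.02509778]), 'gripper_width': 0.9991910986400034}
```

View pics/scene0.png

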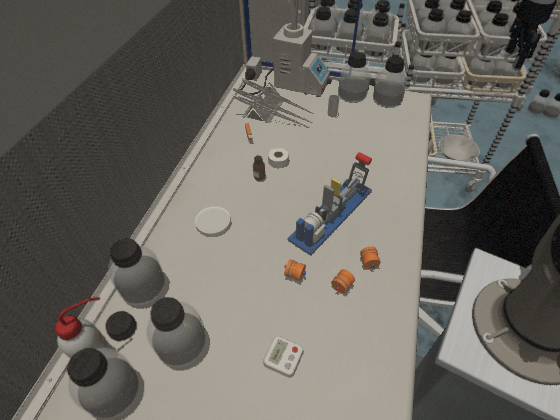

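View pics/top0.png

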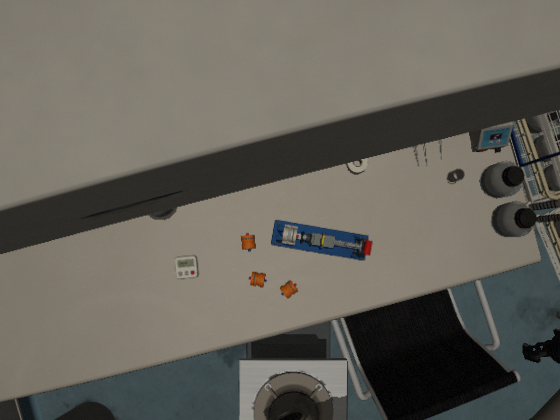

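View pics/wrist0.png

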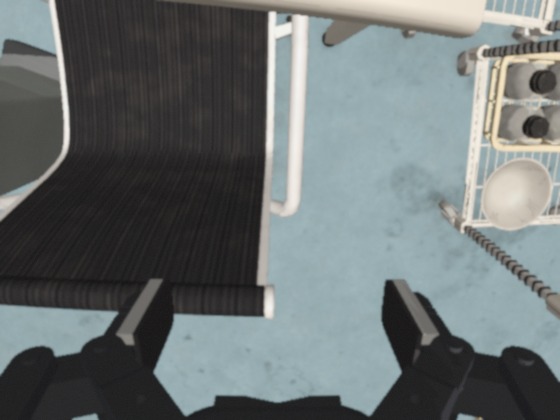

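```bash
cat > m.py <<'E'
from h import *
import pickle
out={}
for n in ('scene','top'):
    c=pickle.load(open(n+'.pkl','rb')); P=cloud(c); hsv=cv2.cvtColor(c['frame'],cv2.COLOR_RGB2HSV)
    H,S,V=[hsv[...,i].astype(int) for i in range(3)]
    on=(P[...,0]>0.3)&(P[...,0]<1.1)&(P[...,2]>-0.01)&(P[...,2]<0.2)
    for col,m in dict(blue=(H>105)&(H<125)&(S>130),red=((H<5)|(H>174))&(S>160)&(V>90),yel=(H>22)&(H<34)&(S>110),orange=(H>8)&(H<18)&(S>150)).items():
        k,l,st,ce=cv2.connectedComponentsWithStats((m&on).astype('uint8'))
        for i in range(1,k):
            if st[i,4]<12: continue
            q=P[l==i]; print(n,col,ce[i].round(1),st[i],'med',np.median(q,0).round(4),'min',q.min(0).round(3),'max',q.max(0).round(3))
            if col=='blue' and st[i,4]>200:
                b=q[q[:,2]<0.018]; r=cv2.minAreaRect((b[:,:2]*1000).astype('float32')); print('   base rect mm',r)
    crop=c['frame'][140:260,270:390] if n=='scene' else c['frame'][205:275,260:380]
    cv2.imwrite(f'pics/{n}_crop.png',cv2.resize(crop[:,:,::-1],None,fx=6 if n=='top' else 5,fy=6 if n=='top' else 5,interpolation=cv2.INTER_CUBIC))
E
python3 m.py
```

```text
scene blue [247.1  17.3] [246  14   3   8  16] med [ 1.0948 -0.5869  0.1869] min [ 1.09  -0.591  0.173] max [ 1.098 -0.583  0.199]
scene blue [248.   33.5] [246  28   4  12  21] med [ 1.0951 -0.5879  0.1285] min [ 1.09  -0.592  0.108] max [ 1.1   -0.58   0.152]
scene blue [345.3 213.1] [342 210   9   8  22] med [ 0.471  -0.0916  0.0096] min [ 0.465 -0.109  0.008] max [ 0.481 -0.076  0.012]
scene red [363.2 157.6] [357 153  14  11  80] med [ 0.4822 -0.1957  0.1178] min [ 0.464 -0.205  0.108] max [ 0.501 -0.187  0.123]
scene red [ 67.6 321.5] [ 55 298  44  39 383] med [0.7408 0.502  0.154 ] min [0.727 0.441 0.052] max [0.841 0.522 0.189]
scene yel [336.3 181.6] [332 178   9   8  26] med [ 0.5008 -0.0741  0.127 ] min [ 0.491 -0.079  0.118] max [ 0.515 -0.071  0.129]
scene yel [335.4 187.5] [332 185   8   7  17] med [ 0.5007 -0.0739  0.1071] min [ 0.492 -0.076  0.09 ] max [ 0.512 -0.072  0.115]
scene orange [247.8 128.3] [246 123   5  12  33] med [ 0.8763 -0.2451  0.0243] min [ 0.857 -0.265  0.019] max [ 0.896 -0.222  0.029]
scene orange [370.1 256.7] [361 247  19  21 254] med [0.3596 0.
[... 860 characters left out ...]
.6658935546875), (276.7325744628906, 72.89472961425781), 80.17024993896484)
top red [367.4 247.2] [364 241   8  14  80] med [ 0.4833 -0.1985  0.1179] min [ 0.464 -0.209  0.109] max [ 0.5   -0.19   0.129]
top yel [322.4 239.2] [321 235   4  10  27] med [ 0.5045 -0.0763  0.1249] min [ 0.491 -0.083  0.041] max [ 0.517 -0.071  0.133]
top orange [247.6 241.7] [241 235  14  14 158] med [0.4955 0.1321 0.0362] min [0.478 0.114 0.016] max [0.516 0.152 0.049]
top orange [257.5 279. ] [250 272  15  15 155] med [0.3899 0.1017 0.0365] min [0.369 0.084 0.018] max [0.409 0.125 0.046]
top orange [288.3 289.1] [280 281  18  17 154] med [0.3617 0.0155 0.0368] min [ 0.338 -0.01   0.003] max [0.384 0.038 0.05 ]
```

View pics/top_crop.png

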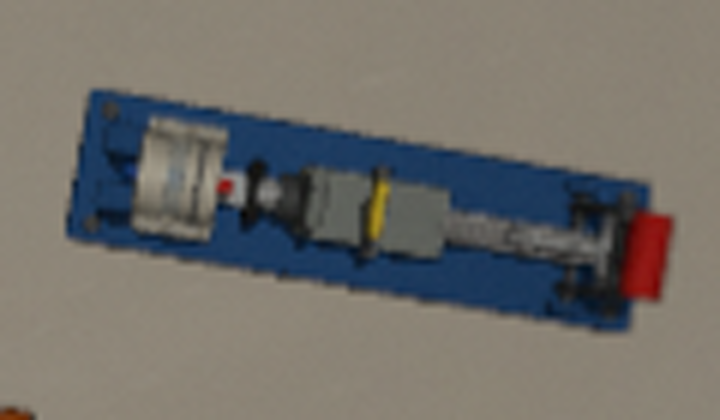

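View pics/scene_crop.png

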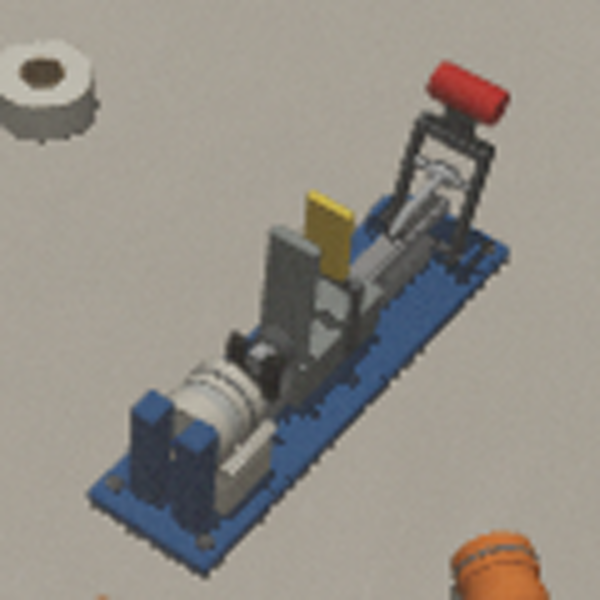

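```bash
cat >> h.py <<'E'
from scipy.spatial.transform import Rotation as Ro
A=np.radians(80.17); UX=np.array([np.cos(A),np.sin(A),0]); UY=np.array([-np.sin(A),np.cos(A),0]); O=np.array([.5060,-.0609,0])
def toclamp(p): d=np.asarray(p)-O; return np.stack([d@UX,d@UY,d[...,2]],-1)
def toworld(x,y,z): return O+x*UX+y*UY+np.array([0,0,z])
def state():
    o=bot.get_obs(); w,x,y,z=o['tool_rot']; R=Ro.from_quat([x,y,z,w]).as_matrix()
    return o,R
def delta(x,y,z):
    o,R=state(); d=R.T@(toworld(x,y,z)-o['eef_pos'])*1000
    a=np.degrees(np.arctan2(R[1,0],R[0,0])); print('t',o['t'],'clamp mm',(toclamp(o['eef_pos'])*1000).round(1),'toolx ang',a.round(2),'spin to go',(a-(-99.83)).round(2),'delta',d.round(1),'w',o['gripper_width'])
E
python3 - <<'E'
from h import *
import pickle
delta(-.129,0,.20); print(bot.tip_reach)
# clamp points by depth
for n in ('scene','top'):
    c=pickle.load(open(n+'.pkl','rb')); P=cloud(c); Q=toclamp(P)*1000
    for nm,(z0,z1,x0,x1) in dict(posttop=(118,135,-5,60),tabtop=(118,135,-60,-5),grip=(100,135,-170,-120)).items():
        m=(Q[...,2]>z0)&(Q[...,2]<z1)&(Q[...,0]>x0)&(Q[...,0]<x1)&(abs(Q[...,1])<40); q=Q[m]
        if len(q):print(n,nm,len(q),q.min(0).round(1),np.median(q,0).round(1),q.max(0).round(1))
c=pickle.load(open('top.pkl','rb'));P=cloud(c); print(P[50,280],P[190,100],P[180,280],P[130,480])
E
```

```text
t 0.15 clamp mm [-603.1  159.1  252.5] toolx ang -68.58 spin to go 31.25 delta [-322.7 -381.9   53. ] w 0.9991910986400034
0.022
scene posttop 46 [  9.6 -13.8 118.1] [ 15.3   0.2 124.2] [ 17.8  14.3 128.3]
scene tabtop 42 [-18.5 -12.9 118.6] [-13.3   0.2 125.3] [-10.2  12.7 129.1]
scene grip 131 [-149.7  -19.9  100.4] [-135.5    0.8  115.8] [-129.1   19.6  122.5]
top posttop 30 [  9.2 -12.5 118.4] [ 13.3   1.1 125.4] [ 16.9  14.6 131.1]
top tabtop 21 [-17.9 -12.  122.1] [-14.6  -0.8 126.1] [-12.3  12.5 132.9]
top grip 108 [-152.2  -19.9  104.2] [-140.3    0.   117.2] [-132.2   19.9  128.9]
[0.68629292 0.04553711 1.04057487] [0.5482809  0.23742492 0.99792996] [0.59904711 0.04304658 0.66900587] [ 0.81739215 -0.53026146  0.09811406]
```

Emit:
step_arm:
  targets:
    - [-27, -32, 0, 4, 0.2]
    - [-54, -64, 5, 8, 0.4]
    - [-81, -96, 10, 12, 0.4]
    - [-108, -127, 15, 16, 0.4]
    - [-135, -159, 20, 20, 0.4]
    - [-162, -191, 25, 24, 0.4]
    - [-189, -223, 30, 28, 0.4]
    - [-216, -255, 33, 31.25, 0.4]
    - [-243, -287, 33, 31.25, 0.4]
    - [-270, -319, 33, 31.25, 0.4]
    - [-297, -351, 33, 31.25, 0.4]
    - [-322.7, -381.9, 33, 31.25, 0.4]
    - [-322.7, -381.9, 33, 31.25, 0.4]
    - [-322.7, -381.9, 33, 31.25, 0.4]
    - [-322.7, -381.9, 33, 31.25, 0.4]

```text
t: 1.4
eef_pos: [0.4838, -0.1889, 0.2201]
tool_rot: [-0.0, -0.644, 0.765, 0.0]
contact_force: [-1.0, -1.2, 0.0]
gripper_width: 0.599
```

```bash
python3 - <<'E'
from h import *
delta(-.129,0,.115)
c=cam('wrist'); save(c,'w1.png'); print(bot.get_obs()['contact_force'])
Q=toclamp(cloud(c))*1000
for nm,(z0,z1,x0,x1) in dict(posttop=(118,135,0,60),tabtop=(118,135,-60,-5),grip=(100,125,-170,-120)).items():
    m=(Q[...,2]>z0)&(Q[...,2]<z1)&(Q[...,0]>x0)&(Q[...,0]<x1)&(abs(Q[...,1])<40); q=Q[m]
    if len(q):print(nm,len(q),q.min(0).round(1),np.median(q,0).round(1),q.max(0).round(1))
E
```

```text
t 1.4 clamp mm [-129.9    0.   220.1] toolx ang -99.81 spin to go 0.02 delta [-9.000e-01 -1.000e-01  1.051e+02] w 0.599151425877135
[-0.09281445 -0.30974936  0.14667147]
posttop 700 [ 10.8 -13.9 118. ] [ 13.5  -1.1 125.5] [ 19.4  14.6 128.6]
tabtop 631 [-16.3 -12.9 118.1] [-14.5  -1.1 127. ] [ -9.1  12.8 130.1]
grip 1807 [-148.1  -20.9  104.9] [-138.3   -3.7  118.6] [-128.7   18.9  121.7]
```

View pics/w1.png

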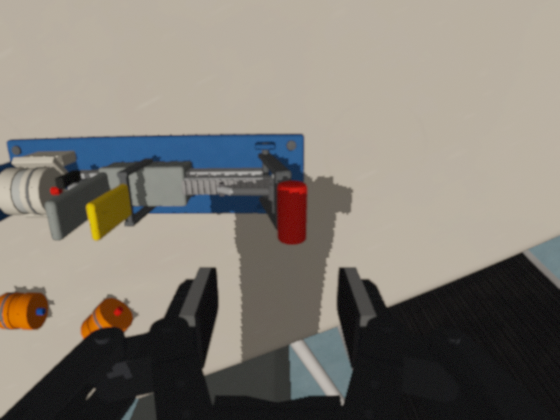

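Emit:
step_arm:
  targets:
    - [0, 0, 25, 0, 0.4]
    - [0, 0, 50, 0, 0.4]
    - [0, 0, 75, 0, 0.4]
    - [0, 0, 95, 0, 0.4]
    - [0, 0, 107, 0, 0.4]
    - [0, 0, 107, 0, 0.4]
    - [0, 0, 107, 0, 0.4]
    - [0, 0, 107, 0, 0.4]

```text
t: 2.12
eef_pos: [0.4844, -0.1898, 0.1141]
tool_rot: [0.0, -0.643, 0.766, -0.001]
contact_force: [-0.1, -0.3, 0.1]
gripper_width: 0.602
```

```bash
cat > s.py <<'E'
from h import *
delta(-.129,0,.113); f=bot.get_obs()['contact_force']; print('force clamp',(f@UX).round(2),(f@UY).round(2),f[2].round(2))
E
python3 s.py; python3 - <<'E'
from h import *
c=cam('scene'); cv2.imwrite('pics/s2.png',cv2.resize(c['frame'][120:260,270:410,::-1],None,fx=4,fy=4,interpolation=cv2.INTER_CUBIC))
E
```

```text
t 2.1167 clamp mm [-130.7   -0.7  114.1] toolx ang -99.94 spin to go -0.11 delta [-1.7  0.7  1.1] w 0.6020661883085408
force clamp -0.31 0.04 0.07
```

View pics/s2.png

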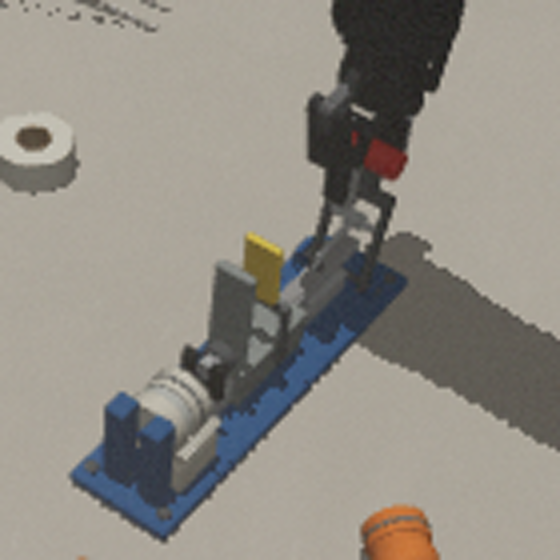

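Emit:
step_arm:
  targets:
    - [-3, 0, 0, 0, 0.4]
    - [-6, 0, 0, 0, 0.4]
    - [-9, 0, 0, 0, 0.4]
    - [-12, 0, 0, 0, 0.4]
    - [-15, 0, 0, 0, 0.4]
    - [-18, 0, 0, 0, 0.4]
    - [-20, 0, 0, 0, 0.4]

```text
t: 2.75
eef_pos: [0.4878, -0.1693, 0.1136]
tool_rot: [-0.0, -0.644, 0.765, -0.001]
contact_force: [-1.4, -6.2, 4.5]
gripper_width: 0.597
```

```bash
python3 s.py
```

```text
t 2.75 clamp mm [-109.9   -0.6  113.6] toolx ang -99.84 spin to go -0.01 delta [19.1  0.6  0.6] w 0.5971102788734629
force clamp -6.35 0.33 4.48
```

Emit:
step_arm:
  targets:
    - [-3, 0, 0, 0, 0.4]
    - [-6, 0, 0, 0, 0.4]
    - [-8, 0, 0, 0, 0.4]
    - [-10, 0, 0, 0, 0.4]

```text
t: 3.08
eef_pos: [0.4893, -0.16, 0.1136]
tool_rot: [-0.0, -0.644, 0.765, -0.001]
contact_force: [-1.2, -6.5, 4.8]
gripper_width: 0.603
```

```bash
python3 s.py
```

```text
t 3.0833 clamp mm [-100.5   -0.5  113.6] toolx ang -99.88 spin to go -0.05 delta [28.5  0.5  0.6] w 0.6034680742427759
force clamp -6.57 0.06 4.79
```

Emit:
step_arm:
  targets:
    - [-3, 0, 0, 0, 0.4]
    - [-6, 0, 0, 0, 0.4]

```text
t: 3.25
eef_pos: [0.4904, -0.1541, 0.1136]
tool_rot: [-0.0, -0.643, 0.765, -0.001]
contact_force: [-1.0, -6.0, 3.8]
gripper_width: 0.6
```

```bash
python3 s.py
```

```text
t 3.25 clamp mm [-94.5  -0.5 113.6] toolx ang -99.9 spin to go -0.07 delta [34.5  0.5  0.6] w 0.6002445626843661
force clamp -6.05 -0.02 3.84
```

```bash
cat > j.py <<'E'
from h import *
for n in ('scene','top'):
    c=cam(n); Q=toclamp(cloud(c))*1000; hsv=cv2.cvtColor(c['frame'],cv2.COLOR_RGB2HSV).astype(int)
    m=(abs(Q[...,1])<18)&(Q[...,2]>60)&(Q[...,2]<132)&(Q[...,0]>-35)&(Q[...,0]<45)
    y=m&(hsv[...,0]>20)&(hsv[...,0]<36)&(hsv[...,1]>100); g=m&(hsv[...,1]<80)&(Q[...,2]>95)&(Q[...,2]<123)
    if y.sum():print(n,'yel',y.sum(),np.percentile(Q[y][:,0],[5,50,95]).round(1),end=' ')
    if g.sum():print('post',g.sum(),np.percentile(Q[g][:,0],[5,50,95]).round(1))
    if n=='scene':
        for z0 in (118,108,98):
            for k,mm in (('y',y),('g',m&(hsv[...,1]<80))):
                b=mm&(abs(Q[...,2]-z0)<6)
                if b.sum(): print(z0,k,np.median(Q[b][:,0]).round(1),end=' ')
        print()
        cv2.imwrite('pics/s_j%.0f.png'%(bot.get_obs()['t']*100),cv2.resize(c['frame'][120:260,270:410,::-1],None,fx=4,fy=4,interpolation=cv2.INTER_CUBIC))
E
python3 j.py; ls pics
```

```text
scene yel 125 [-10.9  -8.6  -6.8] post 91 [20.7 24.4 26. ]
118 y -7.9 118 g 24.1 108 y -8.6 108 g 24.4 98 y -8.4 98 g 24.7 
top yel 28 [-11.9  -8.6  -6.7] post 15 [17.7 24.1 25.4]
s2.png
s_j330.png
scene0.png
scene_crop.png
top0.png
top_crop.png
w1.png
wrist0.png
```

Emit:
step_arm:
  targets:
    - [-2, 0, 0, 0, 0.4]
    - [-4, 0, 0, 0, 0.4]
    - [-6, 0, 0, 0, 0.4]

```text
t: 3.6
eef_pos: [0.4913, -0.1484, 0.1134]
tool_rot: [-0.0, -0.643, 0.765, -0.001]
contact_force: [-0.4, -6.1, 1.0]
gripper_width: 0.597
```

```bash
python3 s.py;python3 j.py
```

```text
t 3.6 clamp mm [-88.7  -0.4 113.4] toolx ang -99.9 spin to go -0.07 delta [40.3  0.4  0.5] w 0.596610212370984
force clamp -6.09 -0.7 0.97
scene yel 111 [-5.9 -2.8 -0.4] post 91 [22.6 27.5 29.3]
118 y -1.4 118 g 27.4 108 y -3.1 108 g 27.4 98 y -3.4 98 g 27.4 
top yel 20 [-6.  -3.7 -0.9] post 15 [21.1 26.7 28.1]
```

Emit:
step_arm:
  targets:
    - [-1.5, 0, 0, 0, 0.4]
    - [-3, 0, 0, 0, 0.4]
    - [-3, 0, 0, 0, 0.4]

```text
t: 3.95
eef_pos: [0.4918, -0.1451, 0.1132]
tool_rot: [-0.0, -0.644, 0.765, -0.0]
contact_force: [-0.1, -5.7, -0.2]
gripper_width: 0.602
```

```bash
python3 s.py;python3 j.py
```

```text
t 3.95 clamp mm [-85.4  -0.4 113.2] toolx ang -99.87 spin to go -0.04 delta [43.6  0.4  0.3] w 0.6018663073346815
force clamp -5.65 -0.84 -0.2
scene yel 132 [-7.3 -4.7 -2.8] post 86 [24.7 28.9 30.5]
118 y -4.0 118 g 28.9 108 y -4.5 108 g 28.8 98 y -4.8 98 g 28.8 
top yel 28 [-8.6 -5.4 -4. ] post 11 [23.1 27.  29.4]
```

Emit:
step_arm:
  targets:
    - [5, 0, 0, 0, 0.4]
    - [10, 0, 0, 0, 0.4]
    - [15, 0, 0, 0, 0.4]
    - [20, 0, 0, 0, 0.4]
    - [25, 0, 0, 0, 0.4]
    - [30, 0, 0, 0, 0.4]
    - [35, 0, 0, 0, 0.4]
    - [40, 0, 0, 0, 0.4]
    - [45, 0, 0, 0, 0.4]
    - [45, 0, 0, 0, 0.4]
    - [45, 0, 0, 0, 0.4]

```text
t: 4.97
eef_pos: [0.4844, -0.1883, 0.1134]
tool_rot: [0.0, -0.644, 0.765, 0.0]
contact_force: [-0.3, 0.1, -0.6]
gripper_width: 0.604
```

```bash
python3 s.py;python3 j.py
```

```text
t 4.9667 clamp mm [-129.2   -0.4  113.4] toolx ang -99.84 spin to go -0.01 delta [-0.2  0.4  0.4] w 0.6041992606758291
force clamp 0.07 0.36 -0.61
scene yel 132 [-8.3 -4.9 -2.9] post 89 [25.2 28.9 30.8]
118 y -4.4 118 g 28.9 108 y -4.8 108 g 28.7 98 y -5.0 98 g 28.9 
top yel 26 [-9.3 -5.7 -4. ] post 10 [25.7 28.8 29.4]
```

Emit:
step_arm:
  targets:
    - [-4, 0, 0, 0, 0.4]
    - [-8, 0, 0, 0, 0.4]
    - [-12, 0, 0, 0, 0.4]
    - [-16, 0, 0, 0, 0.4]
    - [-20, 0, 0, 0, 0.4]
    - [-23, 0, 0, 0, 0.4]
    - [-26, 0, 0, 0, 0.4]
    - [-26, 0, 0, 0, 0.4]

```text
t: 5.73
eef_pos: [0.4888, -0.1631, 0.1136]
tool_rot: [-0.0, -0.644, 0.765, -0.0]
contact_force: [-0.4, -5.1, 2.7]
gripper_width: 0.6
```

```bash
python3 s.py;python3 j.py
```

```text
t 5.7333 clamp mm [-103.6   -0.5  113.6] toolx ang -99.83 spin to go 0.0 delta [25.4  0.5  0.6] w 0.5998499890358034
force clamp -5.05 -0.49 2.72
scene yel 122 [-4.6 -1.6  0.4] post 91 [27.2 30.4 31.8]
118 y -0.8 118 g 30.5 108 y -1.0 108 g 30.3 98 y -2.2 98 g 30.4 
top yel 23 [-5.8 -2.9 -0.6] post 9 [24.9 30.5 30.8]
```

Emit:
step_arm:
  targets:
    - [-2, 0, 0, 0, 0.4]
    - [-4, 0, 0, 0, 0.4]

```text
t: 6.0
eef_pos: [0.4893, -0.1602, 0.1136]
tool_rot: [-0.0, -0.643, 0.765, -0.001]
contact_force: [-1.4, -8.1, 5.1]
gripper_width: 0.604
```

```bash
python3 s.py;python3 j.py
```

```text
t 6.0 clamp mm [-100.7   -0.5  113.6] toolx ang -99.9 spin to go -0.07 delta [28.3  0.5  0.7] w 0.6037891795358207
force clamp -8.24 0.03 5.11
scene yel 113 [-1.6  0.8  2.9] post 84 [28.3 31.1 32.7]
118 y 1.4 118 g 30.8 108 y 1.2 108 g 31.3 98 y 0.2 98 g 31.1 
top yel 21 [-2.1 -0.2  2.1] post 14 [14.6 29.5 32.2]
```

Emit:
step_arm:
  targets:
    - [-2, 0, 0, 0, 0.4]
    - [-4, 0, 0, 0, 0.4]

```text
t: 6.27
eef_pos: [0.4898, -0.1573, 0.1138]
tool_rot: [-0.001, -0.643, 0.766, -0.001]
contact_force: [-2.5, -10.7, 5.9]
gripper_width: 0.6
```

```bash
python3 s.py;python3 j.py
```

```text
t 6.2667 clamp mm [-97.7  -0.5 113.8] toolx ang -99.94 spin to go -0.11 delta [31.3  0.5  0.9] w 0.5998713141292452
force clamp -10.99 0.6 5.95
scene yel 117 [0.1 3.2 5.3] post 88 [29.  32.3 34. ]
118 y 4.1 118 g 32.3 108 y 3.4 108 g 32.2 98 y 2.6 98 g 32.2 
top yel 30 [-6.1 -2.6 -1.3] post 13 [26.1 29.1 33.4]
```

Emit:
step_arm:
  targets:
    - [-1.5, 0, 0, 0, 0.4]
    - [-3, 0, 0, 0, 0.4]
    - [-3, 0, 0, 0, 0.4]

```text
t: 6.62
eef_pos: [0.4903, -0.1545, 0.1138]
tool_rot: [-0.001, -0.643, 0.766, -0.001]
contact_force: [-3.4, -10.1, 5.5]
gripper_width: 0.599
```

```bash
python3 s.py;python3 j.py
```

```text
t 6.6167 clamp mm [-94.9  -0.5 113.8] toolx ang -99.94 spin to go -0.11 delta [34.1  0.4  0.9] w 0.5992258819564834
force clamp -10.52 1.59 5.46
scene yel 126 [-2.7  0.8  2.4] post 88 [30.9 33.8 35.8]
118 y 1.2 118 g 33.4 108 y 0.8 108 g 34.0 98 y 0.8 98 g 33.6 
top yel 25 [-3.5 -0.6  1.4] post 8 [ 6.1 34.1 34.5]
```

Emit:
step_arm:
  targets:
    - [-1.5, 0, 0, 0, 0.4]
    - [-3, 0, 0, 0, 0.4]
    - [-3, 0, 0, 0, 0.4]

```text
t: 6.97
eef_pos: [0.4908, -0.1515, 0.1138]
tool_rot: [-0.001, -0.643, 0.766, -0.001]
contact_force: [-2.8, -10.2, 5.7]
gripper_width: 0.601
```

```bash
python3 s.py;python3 j.py
```

```text
t 6.9667 clamp mm [-91.9  -0.5 113.8] toolx ang -99.95 spin to go -0.12 delta [37.1  0.4  0.9] w 0.6014478463242044
force clamp -10.54 1.02 5.67
scene yel 126 [0.3 3.6 5.5] post 91 [32.5 35.4 36.9]
118 y 4.1 118 g 35.3 108 y 3.7 108 g 35.5 98 y 3.1 98 g 35.2 
top yel 24 [-0.3  2.5  4.6] post 8 [28.5 33.2 35.9]
```

Emit:
step_arm:
  targets:
    - [-1.5, 0, 0, 0, 0.4]
    - [-3, 0, 0, 0, 0.4]
    - [-3, 0, 0, 0, 0.4]

```text
t: 7.32
eef_pos: [0.4913, -0.1485, 0.1137]
tool_rot: [-0.001, -0.643, 0.766, -0.001]
contact_force: [-2.8, -10.5, 5.3]
gripper_width: 0.602
```

```bash
python3 s.py;python3 j.py
```

```text
t 7.3167 clamp mm [-88.9  -0.5 113.7] toolx ang -99.95 spin to go -0.12 delta [40.1  0.4  0.8] w 0.6021742535524398
force clamp -10.82 0.92 5.3
scene yel 121 [3.5 6.5 8.9] post 92 [33.9 36.7 38.6]
118 y 7.6 118 g 36.9 108 y 6.5 108 g 36.7 98 y 6.2 98 g 36.7 
top yel 19 [3.  5.4 7.5] post 6 [34.1 37.3 37.5]
```

Emit:
step_arm:
  targets:
    - [-1.5, 0, 0, 0, 0.4]
    - [-3, 0, 0, 0, 0.4]
    - [-3, 0, 0, 0, 0.4]

```text
t: 7.67
eef_pos: [0.4918, -0.1456, 0.1136]
tool_rot: [-0.001, -0.643, 0.766, -0.001]
contact_force: [-0.9, -11.6, 3.7]
gripper_width: 0.596
```

```bash
python3 s.py;python3 j.py
```

```text
t 7.6667 clamp mm [-85.8  -0.5 113.6] toolx ang -99.94 spin to go -0.11 delta [43.2  0.4  0.7] w 0.5958946764658207
force clamp -11.6 -1.07 3.67
scene yel 131 [1.2 3.8 5.5] post 87 [34.3 38.5 39.9]
118 y 4.0 118 g 38.1 108 y 3.9 108 g 38.6 98 y 3.7 98 g 38.6 
top yel 32 [-0.5  3.4  4.5] post 11 [35.  37.9 38.9]
```

Emit:
step_arm:
  targets:
    - [5, 0, 0, 0, 0.4]
    - [10, 0, 0, 0, 0.4]
    - [15, 0, 0, 0, 0.4]
    - [20, 0, 0, 0, 0.4]
    - [25, 0, 0, 0, 0.4]
    - [30, 0, 0, 0, 0.4]
    - [35, 0, 0, 0, 0.4]
    - [40, 0, 0, 0, 0.4]
    - [45, 0, 0, 0, 0.4]
    - [45, 0, 0, 0, 0.4]
    - [45, 0, 0, 0, 0.4]

```text
t: 8.68
eef_pos: [0.4845, -0.1873, 0.1134]
tool_rot: [0.0, -0.644, 0.765, 0.0]
contact_force: [0.2, 1.3, 0.7]
gripper_width: 0.602
```

```bash
python3 s.py;python3 j.py
```

```text
t 8.6833 clamp mm [-128.2   -0.4  113.4] toolx ang -99.84 spin to go -0.01 delta [0.8 0.4 0.3] w 0.6017419605582207
force clamp 1.36 -0.0 0.66
scene yel 137 [-0.8  2.1  3.9] post 92 [34.1 37.3 39. ]
118 y 2.1 118 g 37.3 108 y 1.6 108 g 37.7 98 y 2.4 98 g 37.3 
top yel 27 [-2.1  1.7  2.8] post 10 [33.6 37.2 37.6]
```

Emit:
step_arm:
  targets:
    - [-4, 0, 0, 0, 0.4]
    - [-8, 0, 0, 0, 0.4]
    - [-12, 0, 0, 0, 0.4]
    - [-16, 0, 0, 0, 0.4]
    - [-19, 0, 0, 0, 0.4]
    - [-21, 0, 0, 0, 0.4]
    - [-21, 0, 0, 0, 0.4]

```text
t: 9.37
eef_pos: [0.488, -0.1681, 0.1137]
tool_rot: [-0.001, -0.644, 0.765, -0.001]
contact_force: [-1.9, -7.7, 2.8]
gripper_width: 0.601
```

```bash
python3 s.py;python3 j.py
```

```text
t 9.3667 clamp mm [-108.7   -0.6  113.7] toolx ang -99.87 spin to go -0.04 delta [20.3  0.5  0.7] w 0.6011513371229057
force clamp -7.94 0.6 2.83
scene yel 133 [0.  2.7 4.6] post 90 [33.6 37.9 39.3]
118 y 3.0 118 g 37.6 108 y 3.0 108 g 38.0 98 y 2.6 98 g 38.1 
top yel 31 [-1.6  1.7  3.6] post 10 [31.5 37.6 38.4]
```

Emit:
step_arm:
  targets:
    - [-1, 0, 0, 0, 0.4]
    - [-2, 0, 0, 0, 0.4]
    - [-2, 0, 0, 0, 0.4]

```text
t: 9.72
eef_pos: [0.4882, -0.1671, 0.1138]
tool_rot: [-0.001, -0.643, 0.766, -0.001]
contact_force: [-2.0, -8.7, 4.0]
gripper_width: 0.601
```

```bash
python3 s.py;python3 j.py|head -1
```

```text
t 9.7167 clamp mm [-107.7   -0.6  113.8] toolx ang -99.93 spin to go -0.1 delta [21.3  0.6  0.9] w 0.6006796773451377
force clamp -8.88 0.47 3.98
scene yel 131 [1.2 3.5 5.8] post 87 [34.9 38.2 39.7]
```

Emit:
step_arm:
  targets:
    - [-1, 0, 0, 0, 0.4]
    - [-2, 0, 0, 0, 0.4]
    - [-2, 0, 0, 0, 0.4]

```text
t: 10.07
eef_pos: [0.4885, -0.1657, 0.114]
tool_rot: [-0.001, -0.643, 0.766, -0.001]
contact_force: [-1.7, -9.9, 6.5]
gripper_width: 0.601
```

```bash
python3 s.py;python3 j.py|head -1
```

```text
t 10.0667 clamp mm [-106.2   -0.6  114. ] toolx ang -99.96 spin to go -0.13 delta [22.8  0.6  1.1] w 0.600871157781607
force clamp -10.08 -0.02 6.52
scene yel 129 [2.1 5.  6.9] post 88 [35.1 38.7 40.3]
```

Emit:
step_arm:
  targets:
    - [-1, 0, 0, 0, 0.4]
    - [-2, 0, 0, 0, 0.4]
    - [-2, 0, 0, 0, 0.4]

```text
t: 10.42
eef_pos: [0.4888, -0.1638, 0.1141]
tool_rot: [-0.001, -0.643, 0.766, -0.001]
contact_force: [-3.2, -10.4, 6.7]
gripper_width: 0.6
```

```bash
python3 s.py;python3 j.py|head -1
```

```text
t 10.4167 clamp mm [-104.3   -0.7  114.1] toolx ang -99.96 spin to go -0.13 delta [24.7  0.6  1.2] w 0.599645001306591
force clamp -10.81 1.37 6.74
scene yel 125 [4.1 6.8 8.7] post 88 [36.9 39.6 41.1]
```

Emit:
step_arm:
  targets:
    - [-1, 0, 0, 0, 0.4]
    - [-2, 0, 0, 0, 0.4]
    - [-2, 0, 0, 0, 0.4]

```text
t: 10.77
eef_pos: [0.4892, -0.1618, 0.1141]
tool_rot: [-0.001, -0.643, 0.766, -0.002]
contact_force: [-2.4, -9.4, 5.9]
gripper_width: 0.6
```

```bash
python3 s.py;python3 j.py|head -1
```

```text
t 10.7667 clamp mm [-102.2   -0.7  114.1] toolx ang -99.96 spin to go -0.13 delta [26.8  0.6  1.1] w 0.6000718439405236
force clamp -9.7 0.75 5.89
scene yel 121 [ 6.5  8.9 10.5] post 91 [37.  40.7 42.5]
```

Emit:
step_arm:
  targets:
    - [-1, 0, 0, 0, 0.4]
    - [-1.5, 0, 0, 0, 0.4]
    - [-1.5, 0, 0, 0, 0.4]

```text
t: 11.12
eef_pos: [0.4894, -0.1606, 0.1141]
tool_rot: [-0.001, -0.643, 0.766, -0.002]
contact_force: [-2.0, -11.4, 6.7]
gripper_width: 0.599
```

```bash
python3 s.py;python3 j.py|head -1
```

```text
t 11.1167 clamp mm [-101.1   -0.7  114.1] toolx ang -99.98 spin to go -0.15 delta [27.9  0.6  1.2] w 0.5993974403432498
force clamp -11.58 0.07 6.65
scene yel 122 [ 7.3  9.9 12.1] post 91 [37.1 41.  42.5]
```

Emit:
step_arm:
  targets:
    - [-1, 0, 0, 0, 0.4]
    - [-1.5, 0, 0, 0, 0.4]
    - [-1.5, 0, 0, 0, 0.4]

```text
t: 11.47
eef_pos: [0.4896, -0.1595, 0.1142]
tool_rot: [-0.001, -0.643, 0.766, -0.002]
contact_force: [-4.4, -11.8, 7.9]
gripper_width: 0.6
```

```bash
python3 s.py;python3 j.py|head -1
```

```text
t 11.4667 clamp mm [-100.    -0.7  114.2] toolx ang -99.99 spin to go -0.16 delta [29.   0.6  1.3] w 0.5998205182820144
force clamp -12.41 2.33 7.87
scene yel 123 [ 8.  10.8 12.7] post 92 [38.2 41.4 43.6]
```

```bash
cat > k.py <<'E'
from h import *
import pickle
def ext(c,l):
    Q=toclamp(cloud(c))*1000; m=(abs(Q[...,1])<8)&(Q[...,2]>66)&(Q[...,2]<77)&(Q[...,0]>45)&(Q[...,0]<110)
    q=Q[m]; print(l,m.sum(),np.percentile(q[:,0],[0,2,5,50,95,98]).round(1), q[:,2].max().round(1))
for n in ('scene','top'):
    ext(pickle.load(open(n+'.pkl','rb')),n+' start'); c=cam(n); ext(c,n+' now')
    if n=='scene': cv2.imwrite('pics/k_s.png',cv2.resize(c['frame'][180:260,270:350,::-1],None,fx=7,fy=7,interpolation=cv2.INTER_CUBIC))
c=cam('wrist');save(c,'k_w.png')
f=[];
for i in range(6): bot.read_camera('top'); f.append(bot.get_obs()['contact_force']@UX)
print(np.round(f,2))
E
python3 k.py
```

```text
scene start 102 [ 55.8  57.6  59.   78.9 106.2 108.2] 77.0
scene now 89 [ 50.3  62.3  64.8  83.1 106.  108.5] 76.6
top start 78 [ 56.2  57.8  59.2  77.8 100.9 107. ] 77.0
top now 66 [ 45.1  46.4  53.6  78.7 100.5 104.9] 76.3
[-12.8  -12.61 -11.63 -11.92 -13.03 -12.53]
```

View pics/k_s.png

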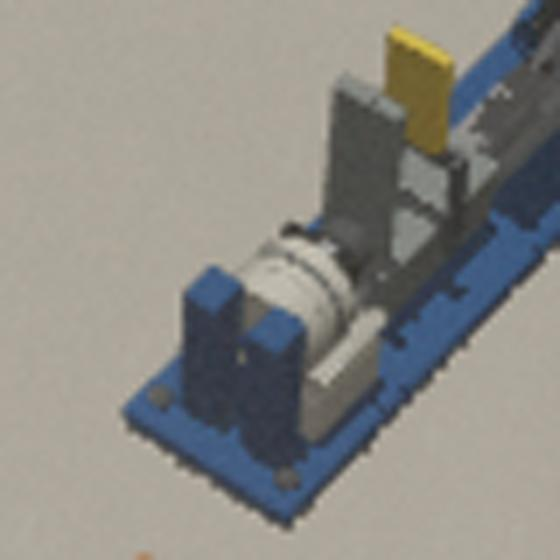

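View pics/k_w.png

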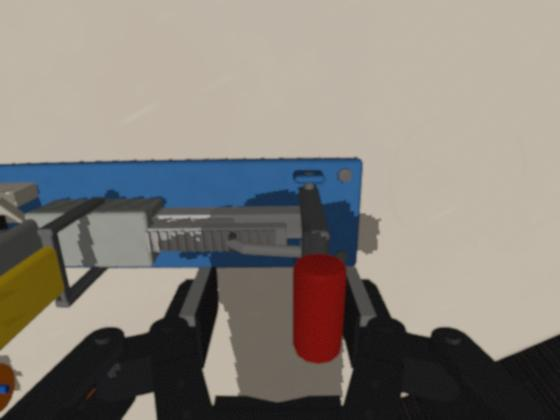

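Emit:
step_arm:
  targets:
    - [-0.8, 0, 0, 0, 0.4]
    - [-1.5, 0, 0, 0, 0.4]
    - [-1.5, 0, 0, 0, 0.4]

```text
t: 12.27
eef_pos: [0.4898, -0.1584, 0.1143]
tool_rot: [-0.001, -0.643, 0.766, -0.002]
contact_force: [-3.7, -12.6, 8.9]
gripper_width: 0.598
```

```bash
python3 s.py;python3 j.py|head -1; python3 k.py
```

```text
t 12.2667 clamp mm [-98.8  -0.7 114.3] toolx ang -100.01 spin to go -0.18 delta [30.2  0.6  1.4] w 0.5983521517203133
force clamp -13.09 1.5 8.86
scene yel 119 [ 8.9 11.9 14. ] post 89 [38.4 41.7 43.5]
scene start 102 [ 55.8  57.6  59.   78.9 106.2 108.2] 77.0
scene now 92 [ 46.2  48.   52.4  82.  106.1 109.1] 76.2
top start 78 [ 56.2  57.8  59.2  77.8 100.9 107. ] 77.0
top now 72 [ 45.1  47.7  49.6  78.4 100.4 104.6] 77.0
[-13.43 -13.32 -13.17 -13.01 -12.89 -14.04]
```

Emit:
step_arm:
  targets:
    - [4, 0, 0, 0, 0.4]
    - [8, 0, 0, 0, 0.4]
    - [12, 0, 0, 0, 0.4]
    - [16, 0, 0, 0, 0.4]
    - [20, 0, 0, 0, 0.4]
    - [24, 0, 0, 0, 0.4]
    - [28, 0, 0, 0, 0.4]
    - [31, 0, 0, 0, 0.4]
    - [31, 0, 0, 0, 0.4]
    - [31, 0, -40, 0, 0.4]
    - [31, 0, -80, 0, 0.4]
    - [31, 0, -80, 0, 0.4]

```text
t: 13.82
eef_pos: [0.489, -0.1854, 0.2]
tool_rot: [0.003, -0.644, 0.765, -0.004]
contact_force: [1.2, -0.5, 0.9]
gripper_width: 0.597
```

```bash
python3 s.py;python3 j.py; python3 k.py
```

```text
t 13.8167 clamp mm [-125.6   -4.5  200. ] toolx ang -99.81 spin to go 0.02 delta [ 3.4  5.4 87. ] w 0.5965910348807909
force clamp -0.25 -1.29 0.91
scene yel 124 [2.9 5.4 7.3] post 92 [34.2 38.8 40.8]
118 y 5.6 118 g 38.7 108 y 5.7 108 g 39.0 98 y 5.3 98 g 39.0 
top yel 25 [1.4 4.8 6.2] post 14 [31.9 37.5 39.4]
scene start 102 [ 55.8  57.6  59.   78.9 106.2 108.2] 77.0
scene now 92 [ 46.4  47.1  49.6  81.2 103.4 106.8] 76.0
top start 78 [ 56.2  57.8  59.2  77.8 100.9 107. ] 77.0
top now 69 [ 45.6  46.8  58.   78.9 102.  107.5] 76.9
[-0.29  0.43 -0.03 -0.1   0.19 -0.15]
```

View pics/k_w.png

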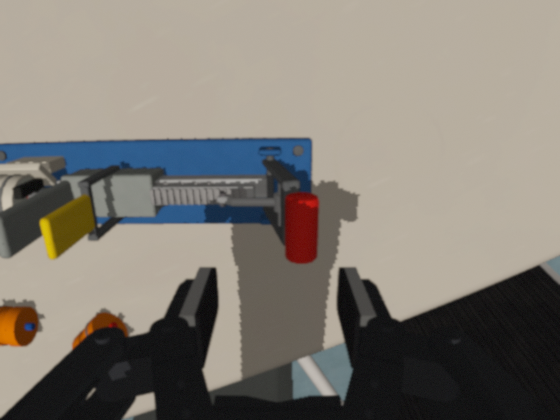

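Emit:
step_arm:
  targets:
    - [-30, 1, 0, 0, 0.15]
    - [-60, 2, 0, 0, 0.15]
    - [-90, 4, 0, 0, 0.15]
    - [-120, 4.5, 0, 0, 0.15]
    - [-149, 4.5, 0, 0, 0.15]
    - [-149, 4.5, 0, 0, 0.15]
    - [-149, 4.5, 0, 0, 0.15]
    - [-149, 4.5, 0, 0, 0.15]

```text
t: 15.03
eef_pos: [0.5056, -0.038, 0.1931]
tool_rot: [-0.0, -0.644, 0.765, 0.0]
contact_force: [-1.0, -0.1, 0.1]
gripper_width: 0.854
```

```bash
python3 - <<'E'
from h import *
delta(.024,0,.115); c=cam('wrist'); save(c,'w5.png')
Q=toclamp(cloud(c))*1000
for nm,(z0,z1,x0,x1) in dict(posttop=(118,135,20,60),tabtop=(118,135,-20,18),cass=(71,80,44,94)).items():
    m=(Q[...,2]>z0)&(Q[...,2]<z1)&(Q[...,0]>x0)&(Q[...,0]<x1)&(abs(Q[...,1])<30); q=Q[m]
    if len(q):print(nm,len(q),np.percentile(q,[1,50,99],axis=0).round(1).tolist())
E
```

```text
t 15.0333 clamp mm [ 22.5   4.3 193.1] toolx ang -99.84 spin to go -0.01 delta [-1.5 -4.3 78.1] w 0.8541394166722175
posttop 706 [[34.2, -13.3, 119.0], [37.8, -1.6, 125.9], [42.0, 13.1, 127.8]]
tabtop 540 [[3.1, -12.6, 118.4], [6.4, -1.5, 127.8], [9.0, 12.1, 129.5]]
cass 972 [[67.0, -8.9, 71.0], [80.0, 0.2, 72.5], [93.8, 10.5, 74.5]]
```

View pics/w5.png

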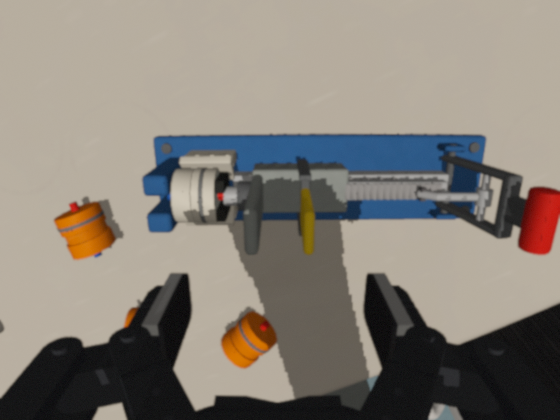

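```bash
python3 - <<'E'
from h import *
import pickle
im=cv2.imread('pics/w5.png')[150:240,140:270]; cv2.imwrite('pics/w5c.png',cv2.resize(im,None,fx=6,fy=6,interpolation=cv2.INTER_CUBIC))
c=cam('wrist'); 
def prof(c,l):
    Q=toclamp(cloud(c))*1000
    m=(abs(Q[...,1])<10)&(Q[...,2]>68)&(Q[...,2]<77)&(Q[...,0]>50)&(Q[...,0]<94)
    x=Q[m][:,0]; print(l,np.sort(x)[:12].round(1),len(x))
prof(c,'now wrist'); prof(cam('scene'),'now scene')
prof(pickle.load(open('scene.pkl','rb')),'start scene')
E
```

```text
now wrist [50.1 60.  60.  60.1 60.1 60.2 60.2 60.2 60.2 60.2 60.3 60.6] 1237
now scene [57.8 60.  61.2 61.3 63.5 63.8 65.5 65.6 66.2 66.4 67.1 67.3] 83
start scene [55.8 56.  57.6 57.6 57.7 58.5 59.  59.2 59.3 59.4 59.4 59.9] 97
```

View pics/w5c.png

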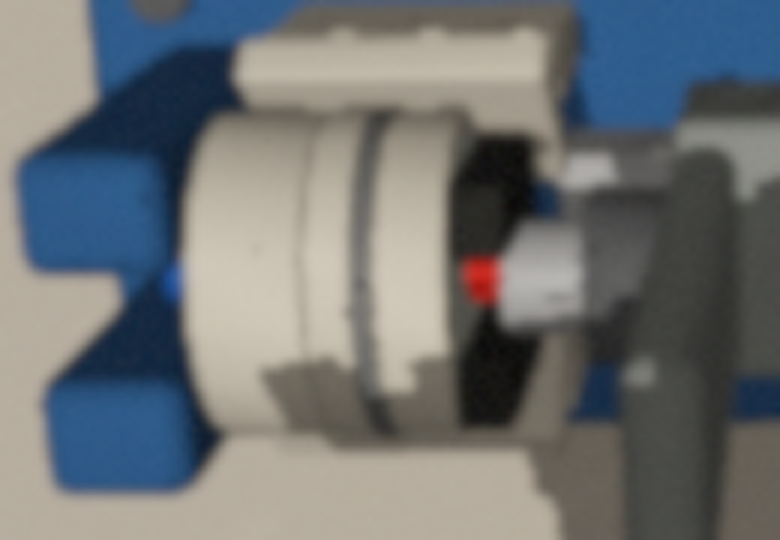

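Emit:
step_arm:
  targets:
    - [-1.5, -4.3, 0, 0, 0.15]
    - [-1.5, -4.3, 25, 0, 0.15]
    - [-1.5, -4.3, 50, 0, 0.15]
    - [-1.5, -4.3, 68, 0, 0.15]
    - [-1.5, -4.3, 78, 0, 0.15]
    - [-1.5, -4.3, 78, 0, 0.15]
    - [-1.5, -4.3, 78, 0, 0.15]
  newtons: 20

```text
t: 15.77
eef_pos: [0.5105, -0.037, 0.1154]
tool_rot: [-0.0, -0.644, 0.765, 0.0]
contact_force: [-0.4, -0.6, 0.3]
gripper_width: 0.851
```

```bash
python3 s.py; python3 j.py; python3 - <<'E'
from h import *
c=cam('wrist'); save(c,'w6.png')
E
```

```text
t 15.7667 clamp mm [ 24.3  -0.4 115.4] toolx ang -99.87 spin to go -0.04 delta [153.3   0.3   2.4] w 0.850666070200084
force clamp -0.64 0.27 0.34
scene yel 125 [2.5 5.2 7.1] post 99 [-15.9  37.8  40.4]
118 y 6.0 118 g -11.8 108 y 5.3 108 g 38.4 98 y 5.4 98 g 38.9
```

View pics/w6.png

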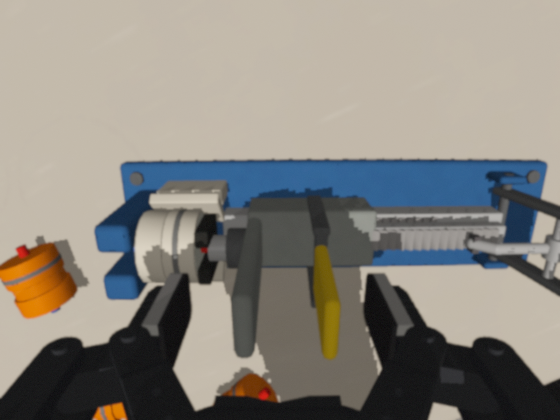

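Emit:
step_arm:
  targets:
    - [0, 0, 0, 0, 0.4]
    - [0, 0, 0, 0, 0.5]
    - [0, 0, 0, 0, 0.55]
    - [0, 0, 0, 0, 0.6]
    - [0, 0, 0, 0, 0.65]
    - [0, 0, 0, 0, 0.65]
    - [0, 0, 0, 0, 0.65]
    - [0, 0, 0, 0, 0.65]
  newtons: 20

```text
t: 16.58
eef_pos: [0.5106, -0.0364, 0.1155]
tool_rot: [0.0, -0.644, 0.765, -0.0]
contact_force: [0.5, 2.3, 3.1]
gripper_width: 0.349
```

```bash
python3 s.py; python3 j.py
```

```text
t 16.5833 clamp mm [ 24.9  -0.4 115.5] toolx ang -99.81 spin to go 0.02 delta [153.9   0.4   2.5] w 0.3491968669509967
force clamp 2.34 -0.05 3.13
scene yel 64 [10.8 15.9 19.6] post 54 [ 3.9 37.5 44.5]
118 y 17.5 118 g 34.9 108 y 16.1 108 g 38.0 98 y 13.9 98 g 37.4
```

Emit:
step_arm:
  targets:
    - [0, 0, 0, 0, 0.68]
    - [0, 0, 0, 0, 0.7]
    - [0, 0, 0, 0, 0.73]
    - [0, 0, 0, 0, 0.73]
    - [0, 0, 0, 0, 0.73]
  newtons: 20

```text
t: 17.1
eef_pos: [0.5106, -0.0367, 0.1155]
tool_rot: [0.0, -0.644, 0.765, -0.0]
contact_force: [-0.6, 2.4, 5.5]
gripper_width: 0.294
```

```bash
python3 s.py; python3 j.py; python3 - <<'E'
from h import *
c=cam('wrist'); save(c,'w7.png')
E
```

```text
t 17.1 clamp mm [ 24.7  -0.4 115.5] toolx ang -99.82 spin to go 0.01 delta [153.7   0.4   2.5] w 0.2935233290995981
force clamp 2.23 0.96 5.45
scene yel 48 [10.2 17.2 23.3] post 65 [ 6.3 34.7 43. ]
118 y 21.2 118 g 33.8 108 y 17.4 108 g 35.4 98 y 14.9 98 g 36.2
```

View pics/w7.png

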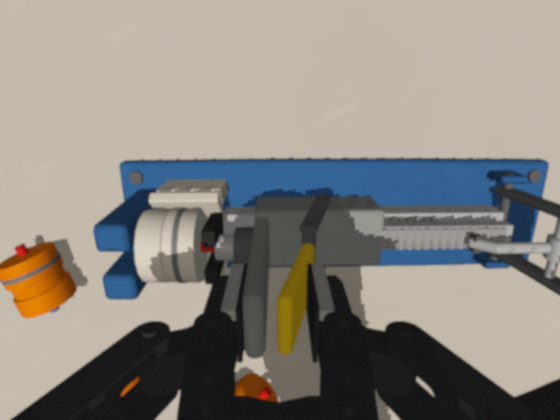

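Emit:
step_arm:
  targets:
    - [2, 0, 0, 0, 0.73]
    - [4, 0, 0, 0, 0.73]
    - [6, 0, 0, 0, 0.73]
    - [8, 0, 0, 0, 0.73]
    - [10, 0, 0, 0, 0.73]
    - [12, 0, 0, 0, 0.73]
    - [14, 0, 0, 0, 0.73]
    - [16, 0, 0, 0, 0.73]
    - [18, 0, 0, 0, 0.73]
    - [18, 0, 0, 0, 0.73]

```text
t: 18.08
eef_pos: [0.5075, -0.0552, 0.1155]
tool_rot: [0.0, -0.644, 0.765, -0.0]
contact_force: [1.2, 1.1, 4.8]
gripper_width: 0.29
```

```bash
python3 s.py; python3 j.py
```

```text
t 18.0833 clamp mm [  5.9  -0.5 115.5] toolx ang -99.86 spin to go -0.03 delta [134.9   0.4   2.5] w 0.29014686048616
force clamp 1.25 -0.99 4.83
scene yel 45 [-7.7 -1.2  3.6] post 93 [-11.2  21.7  30.7]
118 y 2.0 118 g 18.3 108 y -1.2 108 g 23.4 98 y -2.0 98 g 17.2
```

Emit:
step_arm:
  targets:
    - [2, 0, 0, 0, 0.73]
    - [4, 0, 0, 0, 0.73]
    - [6, 0, 0, 0, 0.73]
    - [7, 0, 0, 0, 0.73]
    - [7, 0, 0, 0, 0.73]

```text
t: 18.6
eef_pos: [0.5063, -0.0621, 0.1155]
tool_rot: [0.0, -0.644, 0.765, -0.0]
contact_force: [1.5, 1.0, 5.9]
gripper_width: 0.292
```

```bash
python3 s.py; python3 j.py
```

```text
t 18.6 clamp mm [ -1.1  -0.5 115.5] toolx ang -99.86 spin to go -0.03 delta [127.9   0.5   2.5] w 0.29237384256577276
force clamp 1.27 -1.29 5.9
scene yel 45 [-14.9  -8.7  -2.2] post 103 [-19.   13.8  23.9]
118 y -4.9 118 g 10.9 108 y -8.6 108 g 16.0 98 y -9.5 98 g 10.7
```

Emit:
step_arm:
  targets:
    - [1, 0, 0, 0, 0.73]
    - [1.5, 0, 0, 0, 0.73]
    - [1.5, 0, 0, 0, 0.73]

```text
t: 18.95
eef_pos: [0.5062, -0.063, 0.1155]
tool_rot: [0.0, -0.644, 0.765, -0.0]
contact_force: [2.0, 2.5, 4.9]
gripper_width: 0.292
```

```bash
python3 s.py
```

```text
t 18.95 clamp mm [ -2.1  -0.6 115.5] toolx ang -99.84 spin to go -0.01 delta [126.9   0.6   2.5] w 0.29220459085657097
force clamp 2.79 -1.54 4.95
```

Emit:
step_arm:
  targets:
    - [1, 0, 0, 0, 0.73]
    - [1.5, 0, 0, 0, 0.73]
    - [1.5, 0, 0, 0, 0.73]

```text
t: 19.2
eef_pos: [0.5062, -0.0631, 0.1155]
tool_rot: [0.001, -0.644, 0.765, 0.0]
contact_force: [1.6, 6.4, 4.4]
gripper_width: 0.295
```

```bash
python3 s.py
```

```text
t 19.2 clamp mm [ -2.1  -0.6 115.5] toolx ang -99.77 spin to go 0.06 delta [126.9   0.7   2.3] w 0.29497322664263365
force clamp 6.63 -0.51 4.38
```

Emit:
step_arm:
  targets:
    - [-1, 0, 0, 0, 0.73]
    - [-1, 0, 0, 0, 0.6]
    - [-1, 0, 0, 0, 0.45]
    - [0, 0, 0, 0, 0.3]
    - [4, 0, 0, 0, 0.15]
    - [4, 0, 0, 0, 0.1]
    - [4, 0, 0, 0, 0.1]
    - [4, 0, 0, 0, 0.1]
    - [4, 0, 0, 0, 0.1]

```text
t: 19.95
eef_pos: [0.5048, -0.0683, 0.1153]
tool_rot: [-0.0, -0.644, 0.765, 0.0]
contact_force: [1.0, -0.0, 0.1]
gripper_width: 0.9
```

```bash
python3 s.py;python3 j.py; python3 - <<'E'
from h import *
c=cam('wrist'); save(c,'w8.png')
E
```

```text
t 19.95 clamp mm [ -7.5  -0.  115.3] toolx ang -99.84 spin to go -0.01 delta [121.5   0.    2.3] w 0.9001783271741818
force clamp 0.17 -0.99 0.15
scene yel 114 [-27.4 -24.8 -23.2] post 95 [ 5.8 10.  42.4]
118 y -24.6 118 g 32.7 108 y -24.7 108 g 9.4 98 y -24.5 98 g 9.0
```

View pics/w8.png

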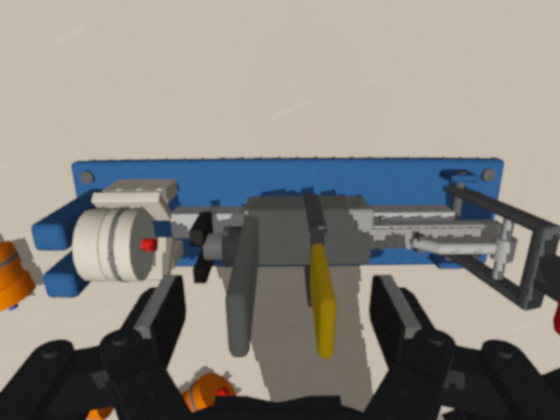

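Everything is free; the jaw is back and the cassette is closed in the nest. I retreat upward and check from there.

Emit:
step_arm:
  targets:
    - [0, 0, -20, 0, 0.1]
    - [0, 0, -50, 0, 0.1]
    - [0, 0, -85, 0, 0.1]
    - [0, 0, -115, 0, 0.1]
    - [0, 0, -115, 0, 0.1]
    - [0, 0, -115, 0, 0.1]

```text
t: 20.6
eef_pos: [0.506, -0.0683, 0.2321]
tool_rot: [0.002, -0.644, 0.765, -0.002]
contact_force: [-0.0, 0.1, -1.1]
gripper_width: 0.9
```

```bash
python3 s.py;python3 j.py; python3 - <<'E'
from h import *
c=cam('wrist'); save(c,'w9.png'); Q=toclamp(cloud(c))*1000
m=(abs(Q[...,1])<6)&(Q[...,2]>70)&(Q[...,2]<77)&(Q[...,0]>50)&(Q[...,0]<110); print('cassette x',np.percentile(Q[m][:,0],[1,5,50,95]).round(1))
for nm,(z0,z1,x0,x1) in dict(posttop=(118,135,-5,60),tabtop=(118,135,-60,-10),grip=(100,125,-170,-120)).items():
    m=(Q[...,2]>z0)&(Q[...,2]<z1)&(Q[...,0]>x0)&(Q[...,0]<x1)&(abs(Q[...,1])<30); q=Q[m]
    if len(q):print(nm,np.percentile(q,[1,50,99],axis=0).round(1).tolist())
E
```

```text
t 20.6 clamp mm [ -7.3  -1.2 232.1] toolx ang -99.83 spin to go -0.0 delta [121.8   1.7 119.1] w 0.9000030951114166
force clamp 0.11 0.02 -1.1
scene yel 124 [-27.7 -24.6 -23.2] post 91 [ 5.6  8.5 10.2]
118 y -24.2 118 g 8.5 108 y -24.4 108 g 8.4 98 y -24.9 98 g 8.6 
cassette x [67.3 68.1 81.8 95.7]
posttop [[4.1, -13.6, 118.8], [7.8, -1.2, 125.9], [11.9, 13.0, 128.0]]
tabtop [[-27.0, -12.8, 118.9], [-23.8, -2.1, 127.9], [-21.0, 11.8, 129.7]]
grip [[-145.4, -20.7, 100.6], [-133.8, -3.1, 117.9], [-128.3, 17.9, 120.9]]
```

View pics/w9.png

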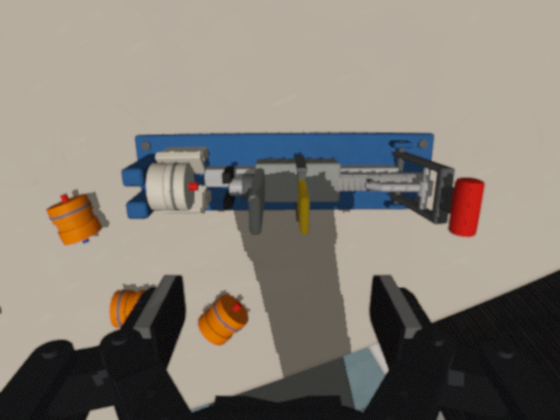

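```bash
python3 -c "
from h import *
print(bot.hand_in())"
```

```text
the job is handed in; nothing more can be done
None
```

The cap is pressed on, the jaw is all the way back, and the job is handed in at about 20.6 s of robot time. The hand-in gave no verdict.

**Pressing the cap:** I pushed only the red trigger grip, in two full strokes and one partial one. Force while the cap went in was about 10 to 11 N. On the third stroke it climbed steadily to about 13 N with the jaw near 32 mm, and I stopped there, below the 17 N crush point.

**Releasing the jaw:** I squeezed the yellow tab against the post down to about 25 mm, which is its stop. Holding it, I slid the jaw back until I felt the rear stop (about 6.6 N), then let go and lifted clear.

**Last checks:**
- **Cassette:** lying in the nest with no visible gap. Its front face now measures about 67 mm along the clamp, against about 58 mm at the start. The cap travel is therefore inferred from camera depth and the force climb, to about 1 to 2 mm. I could not confirm the 7.4 mm threshold more finely than that.
- **Jaw:** about 0 mm from the rear stop, within the camera error of about 2 mm.
- **Release tab and trigger:** both back at their rest positions, and the robot is touching nothing.
- **Bystanders:** I kept clear of them and of the orange look-alikes, but I did not re-measure where they stand.

No check failed or disagreed. The tab-to-post spacing at rest did read 1 to 5 mm smaller than the stated 34 mm, which changed nothing.

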